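Slide a fresh soldering board off the stack into the hearth

TASK

Put a fresh soldering board on the hearth: slide only the top board of the stack sideways out of the open end of its rack onto the hearth, without lifting it and leaving the other boards where they are, and push it home into the corner so that it lies flat and snug against both steel rims. The boards are brittle, so press and push gently (below 20 N); leave everything else as it stands, and let go.

Things in the scene. Friction and masses are not known exactly. Their poses are not given: they have to be found in the camera images.
- board1_mid (a point): Centre (half-way up) of the top board of the stack: smooth white ceramic, 120 mm along x, 90 mm along y, 12 mm thick, edges rounded 3 mm, 0.15 to 0.29 kg. Its edges are sunk in the rack, so at first only its top face can be touched: press fingertips on it and drag. Friction on boards, steel and slab is about 0.4, under fingertips 0.6: a press of 10 to 14 N drags it, a light one slips.
- board2: Second board of the stack, same size as the top one and directly below it; origin at the centre of its underside. Stays in the rack.
- board3: Third board of the stack, same size; origin at the centre of its underside. Stays in the rack.
- board4: Lowest board of the stack, same size, lying on the rack's 3 mm floor; origin at the centre of its underside. Stays in the rack.
- rack: Fixed open-topped box of 3 mm sheet steel round the stack, nearly parallel to the hearth; origin under the stack's centre, on the bench. Inside 124 mm along x; walls at +x, -x and -y rise to 57 mm, 6 mm above the top board's top face (51 mm). The +y end, towards the hearth, is open above a sill 21 mm high and lies 48 mm from the origin.
- hearth: Fixed soldering hearth: flat refractory slab 230 mm along x, 150 mm along y, its floor 38 mm above the bench; origin under the slab's centre, on the bench. Upright steel rims, 22 mm high above the floor, along its +x (back) and +y (left) edges; its -y edge has no lip and stands 2 to 8 mm from the rack's open end. The floor is 1 mm lower than the top board's underside in the stack.
- hearth_corner (a point): Corner of the hearth's floor where the inner faces of its two rims meet, on the floor, at x = 115, y = 75, z = 38 mm of hearth; x points to the back rim, y to the left rim, z up. With the board home its centre lies at x = -60, y = -45, z = 6 mm from this corner, its x and y axes along the hearth's.
- charcoal: Loose charcoal block 45 x 90 x 25 mm lying on the front part of the hearth floor, origin at the centre of its underside. Leave it alone.
- third_hand: Loose third-hand holder, round weighted base 64 mm across, 110 mm tall, with cross-lock tweezers reaching 115 mm towards its +x; origin under its base. Leave it alone.
- flux_jar: Loose jar, 60 mm across, 62 mm tall, origin at the centre of its underside. Leave it alone.
- solder_tin: Loose flat round tin, 68 mm across, 20 mm tall, origin at the centre of its underside. Leave it alone.
- burr_cup: Loose glass cup with burrs standing in it, 66 mm across, about 105 mm tall, origin at the centre of its underside. Leave it alone.
- tweezers: Loose steel tweezers lying flat, 170 mm long along x, 8 mm high; origin at mid-length on the bench. Leave them alone.
- mandrel: Loose steel ring mandrel with a dark handle, lying, 290 mm long along x, 25 mm thick; origin on the bench under it. Leave it alone.
- firebrick: Loose fire brick 114 x 75 x 64 mm, origin at the centre of its underside. Leave it alone.
Mind the look-alikes: they are no part of the job. What is shaped like the part that bears board1_mid but green, turquoise or yellow is not meant.

How it is judged:
By the outcome, as a careful person would: the job done as asked, in the order asked, and still so for the second after the job is handed in, with the robot touching nothing.
It also fails if it takes over 72 s, if anything falls off the work surface, if the arm or the gripper's body presses on something with over 40 N, if the wrist force passes 120 N, or if a joint passes its speed limit or range.

ROBOT

A 7-joint arm with a two-finger parallel gripper is mounted at the origin on the work surface. World frame = base frame: x ahead of the robot, y to its left, z up, the work surface at z = 0. Lengths are in mm, angles in rad, forces in N, time in s.
With the tool pointing down it reaches from about 350 to 775 mm from the base axis. Payload 3.1 kg.
Tool frame: the origin (TCP) lies at the very end of the fingers, on their centre line; the grasp point (between the pads) lies 19 mm behind it (robot.tcp_to_grasp is the distance from the TCP to the grasp point, in mm); z points along the fingers, y is the direction in which the jaws open and shut (so a half turn about z gives the same grasp; the last joint's range is limited). The gripper opens to 85 mm and grips with 20 to 120 N. Pads are 22 mm wide; open, the fingers measure 114 mm over their backs; the gripper's body (76 mm by 85 mm) begins 54 mm behind the grasp point. The pads swing forward as they close: fully open they stand 13 mm farther back than shut.
Start: joints at [1.303, 0.311, 0.014, 1.512, -0.004, 1.319, -0.027], TCP at [123.17, -536.047, 231.304] pointing down, gripper open.
Joint ranges: [-2.7, 2.7], [-0.3, 1.91], [-1.27, 1.3], [0.12, 2.57], [-1.44, 4.58], [0.2, 2.03], [-3.05, 3.05]. Speed limits (rad/s): [2.79, 2.79, 3.14, 3.14, 3.14, 3.14, 3.14].

INTERFACE

Orientations are given as a unit quaternion [w, x, y, z].
In Python, from cell import robot, snapshot gives the robot as it stands.
- The arm moves only by the tool send_rows, never from a script. Its argument "commands" is a list of rows, each an object with "slide": the shift along the tool's x, y, z in units of 20 mm (1.0 is 20 mm), a list of three; "turn": the turn about the tool's z in units of 360 degrees (1.0 is 360 degrees); "gripper": the closure, from -1 (fully open) to 1 (shut). In form: [{"slide": [tx, ty, tz], "turn": turn, "gripper": gripper}, ...]. A call has 1 to 12 rows; each row shifts and turns the commanded pose from where the row before left it, along the tool's axes as they then stand; what a row does not reach is not made up. A row lasts 1/8 s, in which the tool goes at most 62.5 mm and 10.7 degrees, less where a joint would pass 70% of its speed; a pose out of reach is approached as far as the arm can. A call with a number of a shift or a turn outside -1 to 1 is refused whole. A call with a gripper value outside its range is refused whole. The fingers move at their own pace and stop on an object; the grip force is fixed at half the most. Time passes only in rows, so rows that do not move let the fingers close. It gives the time, the measured TCP pose, the force and the opening at its end, in the units of the state.
- robot.sense(): the state, without advancing time (a new reading comes with each control period).
- snapshot(name): name is "side" or "top" or "wrist"; returns a dict with "frame" (384x512x3 uint8, blue, green, red), "range_z" (384x512 float32, mm along the optical axis (not along the pixel's ray), 0 where there is no reading), "vertical_fov" (degrees; the focal length in pixels is half the picture's height over the tangent of half this angle, whatever the lens; pixels are square), "cx", "cy" (the principal point, pixels), "dist" ([k1, k2, p1, p2, k3] as OpenCV has them; the pictures are not rectified), "R" (3x3) and "t" (3): a world point X has camera coordinates R X + t. Camera axes: x right, y down, z forward; pixel columns grow to the right and rows downward; lengths in mm; the calibration is good to about 2 mm. A picture is of the moment at which its call begins.
- robot.finish_job(): hands the job in, once; it reports no verdict.
The state is a dict: "clock": time; "joints": joint angles; "qd": joint speeds; "joint_torque": joint torques, N m; "position": TCP position; "tool_rot": TCP orientation; "contact_force": force on the tool from outside, world axes, zero at the start; "moment": the same for the moment, N m; "opening": finger opening in mm.
Only numpy, scipy, OpenCV 4.12 (cv2) and the standard library are available. Lean on these libraries where they do the work, as an engineer would, in place of code of your own. Each camera call takes 0.05 s, during which the arm holds its last target.

## Working session

There is one attempt and no reset: what is moved stays moved. The work goes in short steps, Python scripts to look and compute and a tool call to move; the robot and the scene stay as the last step left them, time stands still between calls to the robot, and variables do not carry over. Pictures are saved under pics/ and viewed, and the job is handed in when it is done.

Besides the shell and the picture viewer there is one more tool, called after "Call:" by a JSON object that holds its "fn" and its "kwargs". send_rows: Moves the arm, as the interface text tells. Its arguments: {"type":"object","properties":{"commands":{"type":"array","items":{"type":"object","properties":{"slide":{"type":"array","items":{"type":"number","minimum":-1,"maximum":1}},"turn":{"type":"number","minimum":-1,"maximum":1},"gripper":{"type":"number"}}}}},"required":["commands"]}

```bash
ls; mkdir -p pics
python3 - <<'E'
from cell import robot, snapshot
import cv2,pickle
print(robot.sense())
for n in("side","top","wrist"):
    s=snapshot(n); cv2.imwrite(f"pics/{n}0.png",s["frame"]); pickle.dump(s,open(f"{n}0.pkl","wb"))
    print(n,s["vertical_fov"],s["cx"],s["cy"],s["dist"],s["R"],s["t"])
E
```

```text
pics
{'clock': 0.0, 'joints': array([ 1.30329513,  0.31172174,  0.01402601,  1.51309099, -0.00442591,
        1.31918098, -0.02717693]), 'qd': array([-3.70965514e-04, -1.17935425e-03, -8.98126270e-05,  4.19585815e-04,
       -6.34231059e-04, -7.23717794e-04,  1.24753005e-03]), 'joint_torque': array([-7.07189997e-05, -3.79917705e+01,  1.45872007e-01, -2.30585557e+01,
        1.21768762e-02,  1.35794890e-02,  5.82666289e-06]), 'position': array([ 122.97516117, -535.31764085,  230.20959447]), 'tool_rot': array([-1.17212307e-03,  9.93629369e-01,  1.12691051e-01, -1.74246561e-04]), 'contact_force': array([ 0.10067848, -0.00022045, -0.16580362]), 'moment': array([ 0.01154627, -0.02967877,  0.01139193]), 'opening': 85.35540380490548}
side 50.36208777425806 250.03348484188027 184.2283972939998 [-0.08909687  0.          0.          0.          0.        ] [[-0.76288294 -0.6462069  -0.02064604]
 [-0.406096    0.50377796 -0.76242626]
 [ 0.50308613 -0.57325772 -0.64674565]] [ 344.48076813  230.1302166  1037.44740777]
top 44.70159855177065 261.44206334797707 193.85399685638697 [-0.00687497  0.          0.          0.          0.        ] [[-0.01795249 -0.99983683  0.00200347]
 [-0.99423505  0.01763998 -0.10576149]
 [ 0.10570889 -0.0038906  -0.99438951]] [   9.05340471  465.86339331 1238.72940738]
wrist 61.5729515958398 257.3386637364297 196.01712471948272 [0.00159728 0.         0.         0.         0.        ] [[ 0.22468592 -0.97442954 -0.0018216 ]
 [-0.93693408 -0.21655298  0.27433436]
 [-0.26771398 -0.05993235 -0.96163264]] [-548.77254116  -36.14476293  378.68371928]
```

View pics/top0.png

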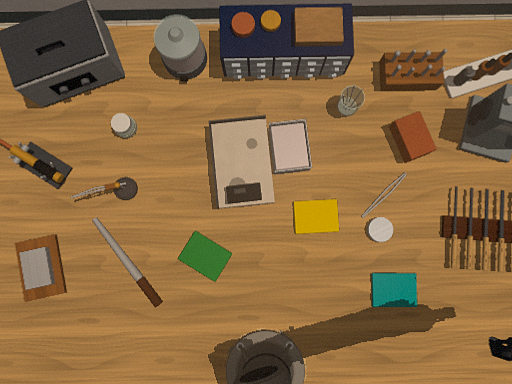

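View pics/side0.png

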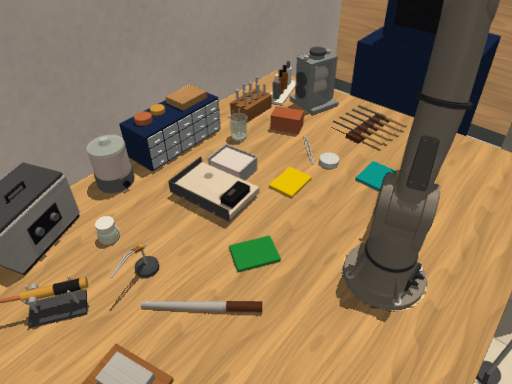

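View pics/wrist0.png

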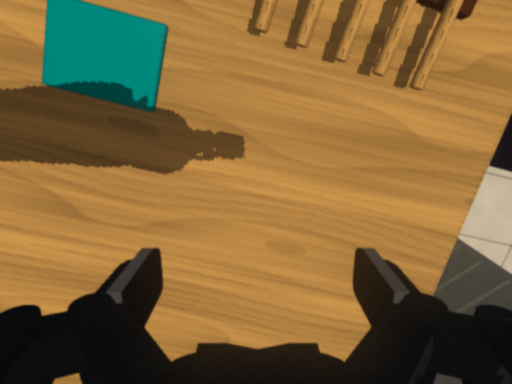

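The top picture shows the hearth at about (242,162), with the rack and its white board to its right at (291,146). The charcoal is at the front (243,192). I'll enlarge that area.

```bash
cat > h.py <<'E'
import numpy as np,cv2,pickle
def K(s):
    H=s["frame"].shape[0]; f=H/2/np.tan(np.radians(s["vertical_fov"]/2))
    return np.array([[f,0,s["cx"]],[0,f,s["cy"]],[0,0,1.]])
def onplane(s,uv,z):
    uv=np.array(uv,float).reshape(-1,1,2)
    n=cv2.undistortPoints(uv,K(s),np.array(s["dist"]))[:,0]
    d=np.c_[n,np.ones(len(n))]@s["R"]; c=-s["R"].T@s["t"]
    return c+d*((z-c[2])/d[:,2])[:,None]
def bydepth(s,uv):
    uv=np.array(uv,float).reshape(-1,2)
    n=cv2.undistortPoints(uv.reshape(-1,1,2),K(s),np.array(s["dist"]))[:,0]
    z=np.array([s["range_z"][int(round(v)),int(round(u))] for u,v in uv])
    return (np.c_[n,np.ones(len(n))]*z[:,None]-s["t"])@s["R"]
def proj(s,X):
    p,_=cv2.projectPoints(np.array(X,float).reshape(-1,3),cv2.Rodrigues(s["R"])[0],np.array(s["t"],float),K(s),np.array(s["dist"])); return p[:,0]
E
python3 - <<'E'
from h import *
s=pickle.load(open("top0.pkl","rb"))
c=s["frame"][105:217,200:320]; cv2.imwrite("pics/tc.png",cv2.resize(c,None,fx=5,fy=5,interpolation=cv2.INTER_CUBIC)[:600])
print(bydepth(s,[(290,145),(235,150),(243,192),(277,160),(222,170)]).round(1))
s=pickle.load(open("side0.pkl","rb"))
c=s["frame"][135:225,160:265]; cv2.imwrite("pics/sc.png",cv2.resize(c,None,fx=6,fy=6,interpolation=cv2.INTER_CUBIC))
E
```

```text
[[594.4 -78.4  46.2]
 [584.9  70.1  38.8]
 [467.3  49.1  66. ]
 [553.1 -42.3  52.4]
 [531.  105.8  37.8]]
```

View pics/tc.png

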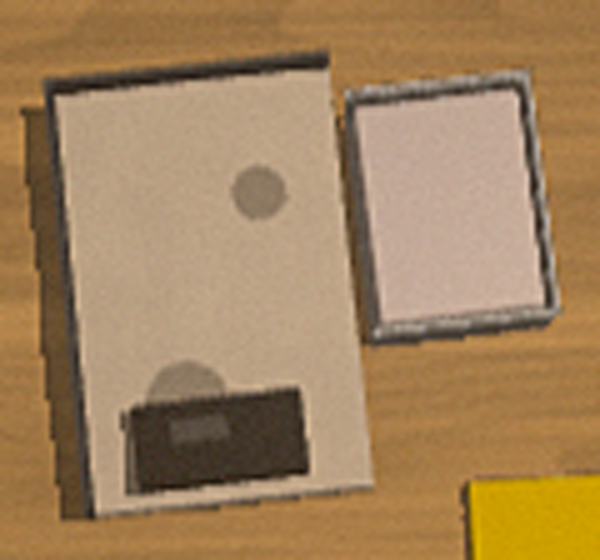

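View pics/sc.png

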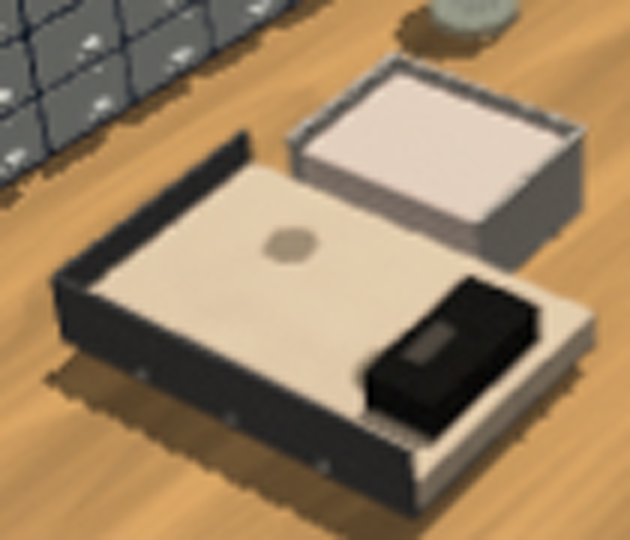

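Run:
```python
from h import *
s=pickle.load(open("top0.pkl","rb"))
f=lambda p,z: onplane(s,np.array(p)/5+[200,105]-0.4,z)
def sh(n,p,z):
    P=f(p,z); print(n,P[:,:2].round(1).tolist())
    for a,b in zip(P,np.roll(P,-1,0)):
        d=b-a; print("  len %.1f ang %.2f"%(np.hypot(*d[:2]),np.degrees(np.arctan2(d[1],d[0]))))
sh("hearth -y edge",[(373,487),(330,68)],38)
sh("back rim top outer",[(45,80),(328,53)],60)
sh("rack outer",[(346,90),(529,70),(558,312),(373,340)],57)
sh("board",[(357,104),(521,88),(545,306),(382,322)],51)
sh("charcoal",[(132,408),(300,388),(309,472),(128,494)],63)
s=pickle.load(open("wrist0.pkl","rb"));print(-s["R"].T@s["t"])
```

```text
hearth -y edge [[442.0, -32.9], [671.6, -14.3]]
  len 230.3 ang 4.64
  len 230.3 ang -175.36
back rim top outer [[661.7, 138.6], [673.8, -13.0]]
  len 152.1 ang -85.42
  len 152.1 ang 94.58
rack outer [[654.2, -22.3], [663.5, -120.7], [531.8, -132.4], [518.5, -33.9]]
  len 98.8 ang -84.62
  len 132.2 ang -174.92
  len 99.4 ang 97.68
  len 136.1 ang 4.91
board [[647.9, -28.2], [655.2, -116.7], [536.1, -126.3], [529.0, -39.1]]
  len 88.8 ang -85.30
  len 119.5 ang -175.43
  len 87.4 ang 94.66
  len 119.4 ang 5.25
charcoal [[483.8, 93.6], [492.8, 5.2], [448.3, 1.2], [438.4, 96.2]]
  len 88.9 ang -84.17
  len 44.6 ang -174.94
  len 95.4 ang 95.94
  len 45.4 ang -3.21
[ 190.81512854 -519.87202283  373.07073279]
```

Sizes and angles agree with the description: yaw is about 4.7° and the board centre is about (592,-78). I'll close the fingers, align the tool with the hearth and move there.

Call:
{"fn": "send_rows", "kwargs": {"commands": [{"slide": [0,0,0],"turn": 0.0228,"gripper": 1},{"slide": [1,-1,0],"turn": 0,"gripper": 1},{"slide": [1,-1,0],"turn": 0,"gripper": 1},{"slide": [1,-1,0],"turn": 0,"gripper": 1},{"slide": [1,-1,0],"turn": 0,"gripper": 1},{"slide": [1,-1,0],"turn": 0,"gripper": 1},{"slide": [1,-1,0],"turn": 0,"gripper": 1},{"slide": [1,-1,0],"turn": 0,"gripper": 1},{"slide": [1,-1,0],"turn": 0,"gripper": 1},{"slide": [1,-1,0],"turn": 0,"gripper": 1},{"slide": [1,-1,0],"turn": 0,"gripper": 1}]}}

```text
clock: 1.52
position: [306.3, -319.3, 231.0]
tool_rot: [-0.0, 0.999, 0.041, -0.0]
contact_force: [-0.6, -0.6, -0.5]
opening: 0.1
```

Call:
{"fn": "send_rows", "kwargs": {"commands": [{"slide": [1,-1,0],"turn": 0,"gripper": 1},{"slide": [1,-1,0],"turn": 0,"gripper": 1},{"slide": [1,-1,0],"turn": 0,"gripper": 1},{"slide": [1,-1,0],"turn": 0,"gripper": 1},{"slide": [1,-1,0],"turn": 0,"gripper": 1},{"slide": [1,-1,0],"turn": 0,"gripper": 1},{"slide": [1,-1,0],"turn": 0,"gripper": 1},{"slide": [1,-1,0],"turn": 0,"gripper": 1},{"slide": [1,-1,0],"turn": 0,"gripper": 1},{"slide": [1,-1,0],"turn": 0,"gripper": 1},{"slide": [1,-1,0],"turn": 0,"gripper": 1},{"slide": [0,0,0],"turn": 0,"gripper": 1}]}}

```text
clock: 3.02
position: [507.8, -80.0, 230.9]
tool_rot: [-0.001, 0.999, 0.044, -0.0]
contact_force: [0.3, 0.1, 0.4]
opening: -0.1
```

Run:
```python
from cell import robot, snapshot
from h import *
print(robot.sense())
s=snapshot("wrist"); pickle.dump(s,open("w1.pkl","wb")); cv2.imwrite("pics/w1.png",cv2.resize(s["frame"],None,fx=1.5,fy=1.5))
```

```text
{'clock': 3.025, 'joints': array([ 0.4693579 ,  0.26771765, -0.43111621,  1.59476013,  0.11286796,
        1.30454245, -1.46130469]), 'qd': array([ 0.03142043, -0.01777618,  0.04438121,  0.02127038,  0.02658505,
        0.01600149,  0.01582678]), 'joint_torque': array([ -0.45822504, -33.24007988,  -2.87293844, -23.08674395,
        -0.08628323,  -0.12570097,  -0.10470165]), 'position': array([507.80195904, -80.04512694, 230.90969437]), 'tool_rot': array([-9.58179366e-04,  9.99042834e-01,  4.37320570e-02, -6.50450321e-05]), 'contact_force': array([0.33020898, 0.08887008, 0.40804585]), 'moment': array([ 0.00101952,  0.04571131, -0.00939924]), 'opening': -0.10790218946392902}
```

View pics/w1.png

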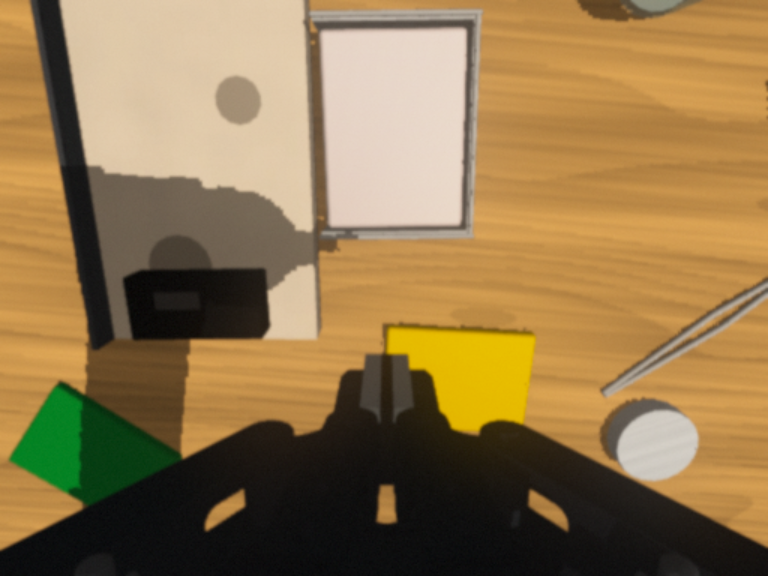

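The wrist picture shows the board's corners at about (320,28), (466,27), (462,227) and (329,230), the hearth's right edge at x≈307–320, and the left rim at the far left.

Run:
```python
from h import *
s=pickle.load(open("w1.pkl","rb"))
c=s["frame"][0:165,195:325]; cv2.imwrite("pics/w1c.png",cv2.resize(c,None,fx=3.6,fy=3.6,interpolation=cv2.INTER_CUBIC))
```

```text
(no output)
```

View pics/w1c.png

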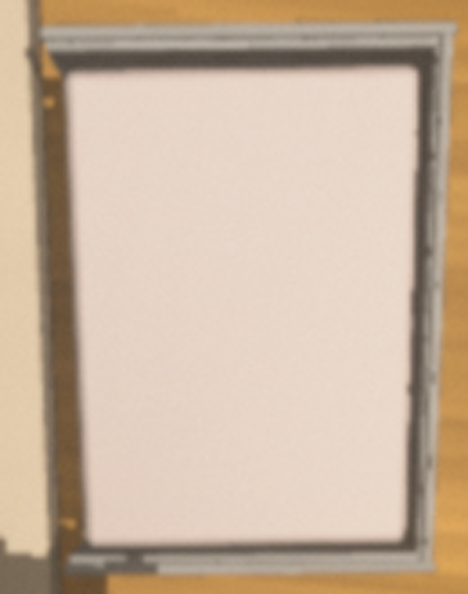

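Run:
```python
from h import *
s=pickle.load(open("w1.pkl","rb"))
f=lambda p,z: onplane(s,(np.array(p)+.5)/3.6+[195,0]-0.5,z)
def sh(n,p,z):
    P=f(p,z); print(n,P[:,:2].round(1).tolist(),P.mean(0).round(1))
    for a,b in zip(P,np.roll(P,-1,0)):
        d=b-a; print("  len %.1f ang %.2f"%(np.hypot(*d[:2]),np.degrees(np.arctan2(d[1],d[0]))))
sh("board",[(66,69),(418,68),(408,543),(83,545)],51)
sh("rack walls outer",[(40,28),(455,24),(432,570),(68,572)],57)
sh("rack inner top",[(50,47),(437,44),(414,553),(70,556)],57)
sh("slab edge",[(50,540),(35,30)],38)
print(bydepth(s,np.array([(240,300),(20,200)])/3.6+[195,0]))
t=pickle.load(open("w1.pkl","rb"))
print("slab",onplane(s,np.array([(318,339),(307,20)])/1.5,38)[:,:2].round(1))
print("left rim inner top",onplane(s,np.array([(113,339),(61,5)])/1.5,38)[:,:2].round(1))
```

```text
board [[647.0, -27.2], [654.9, -114.8], [537.1, -127.9], [528.5, -37.9]] [591.9 -76.9  51. ]
  len 87.9 ang -84.82
  len 118.6 ang -173.67
  len 90.4 ang 95.42
  len 119.0 ang 5.16
rack walls outer [[654.1, -21.3], [663.8, -121.7], [531.0, -134.4], [521.6, -34.9]] [592.6 -78.1  57. ]
  len 100.8 ang -84.48
  len 133.4 ang -174.54
  len 100.0 ang 95.39
  len 133.1 ang 5.84
rack inner top [[650.2, -23.9], [659.1, -117.9], [535.2, -128.8], [526.1, -35.2]] [592.6 -76.5  57. ]
  len 94.4 ang -84.57
  len 124.4 ang -174.97
  len 94.1 ang 95.57
  len 124.6 ang 5.19
slab edge [[527.2, -26.9], [658.1, -16.9]] [592.6 -21.9  38. ]
  len 131.4 ang 4.35
  len 131.4 ang -175.65
[[596.24809895 -75.88359031  50.32616325]
 [616.90889626 -15.09349776  38.55414553]]
slab [[442.6 -34.7]
 [653.7 -17.4]]
left rim inner top [[429.2 116.8]
 [648.6 134.1]]
```

Call:
{"fn": "send_rows", "kwargs": {"commands": [{"slide": [1,-0.2,0],"turn": 0,"gripper": 1},{"slide": [1,-0.18,0.4],"turn": 0,"gripper": 1},{"slide": [1,0,1],"turn": 0,"gripper": 1},{"slide": [1,0,1],"turn": 0,"gripper": 1},{"slide": [0.2,0,1],"turn": 0,"gripper": 1},{"slide": [0,0,1],"turn": 0,"gripper": 1},{"slide": [0,0,1],"turn": 0,"gripper": 1},{"slide": [0,0,1],"turn": 0,"gripper": 1},{"slide": [0,0,1],"turn": 0,"gripper": 1},{"slide": [0,0,0.8],"turn": 0,"gripper": 1},{"slide": [0,0,0.4],"turn": 0,"gripper": 1},{"slide": [0,0,0],"turn": 0,"gripper": 1}]}}

```text
clock: 4.58
position: [589.7, -68.7, 58.8]
tool_rot: [0.0, 0.999, 0.041, -0.001]
contact_force: [0.6, 0.9, -0.8]
opening: 0.2
```

Call:
{"fn": "send_rows", "kwargs": {"commands": [{"slide": [0,0,0.2],"turn": 0,"gripper": 1},{"slide": [0,0,0.1],"turn": 0,"gripper": 1},{"slide": [0,0,0],"turn": 0,"gripper": 1}]}}

```text
clock: 4.95
position: [590.2, -68.3, 53.4]
tool_rot: [0.0, 0.999, 0.041, 0.0]
contact_force: [0.4, -0.7, 0.2]
opening: -0.2
```

Call:
{"fn": "send_rows", "kwargs": {"commands": [{"slide": [0,0,0.1],"turn": 0,"gripper": 1},{"slide": [0,0,0],"turn": 0,"gripper": 1}]}}

```text
clock: 5.2
position: [590.2, -68.3, 51.3]
tool_rot: [0.0, 0.999, 0.041, 0.0]
contact_force: [0.1, -0.3, 0.2]
opening: 0.1
```

Call:
{"fn": "send_rows", "kwargs": {"commands": [{"slide": [0,0,0.05],"turn": 0,"gripper": 1},{"slide": [0,0,0],"turn": 0,"gripper": 1}]}}

```text
clock: 5.45
position: [590.2, -68.3, 51.2]
tool_rot: [0.0, 0.999, 0.041, 0.0]
contact_force: [-2.1, 1.2, 5.7]
opening: -0.1
```

Call:
{"fn": "send_rows", "kwargs": {"commands": [{"slide": [0,0,0.05],"turn": 0,"gripper": 1},{"slide": [0,0,0],"turn": 0,"gripper": 1}]}}

```text
clock: 5.7
position: [590.3, -68.3, 51.2]
tool_rot: [0.0, 0.999, 0.041, 0.0]
contact_force: [-3.4, 0.4, 9.6]
opening: 0.2
```

Call:
{"fn": "send_rows", "kwargs": {"commands": [{"slide": [0,0,0.03],"turn": 0,"gripper": 1},{"slide": [0,-0.1,0],"turn": 0,"gripper": 1},{"slide": [0,-0.1,0],"turn": 0,"gripper": 1},{"slide": [0,-0.1,0],"turn": 0,"gripper": 1}]}}

```text
clock: 6.2
position: [591.3, -66.0, 51.2]
tool_rot: [0.003, 0.999, 0.04, 0.002]
contact_force: [-1.1, -4.2, 9.3]
opening: 0.3
```

Call:
{"fn": "send_rows", "kwargs": {"commands": [{"slide": [0,-0.1,0],"turn": 0,"gripper": 1},{"slide": [0,-0.1,0],"turn": 0,"gripper": 1},{"slide": [0,-0.1,0],"turn": 0,"gripper": 1},{"slide": [0,-0.1,0],"turn": 0,"gripper": 1}]}}

```text
clock: 6.7
position: [591.6, -57.7, 51.2]
tool_rot: [0.002, 0.999, 0.04, 0.003]
contact_force: [0.3, -3.7, 8.4]
opening: 0.1
```

Run:
```python
from cell import robot, snapshot
from h import *
s=snapshot("side"); pickle.dump(s,open("s2.pkl","wb")); cv2.imwrite("pics/s2.png",cv2.resize(s["frame"][125:235,150:290],None,fx=5,fy=5))
s=snapshot("wrist"); cv2.imwrite("pics/w2.png",s["frame"])
```

```text
(no output)
```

View pics/s2.png

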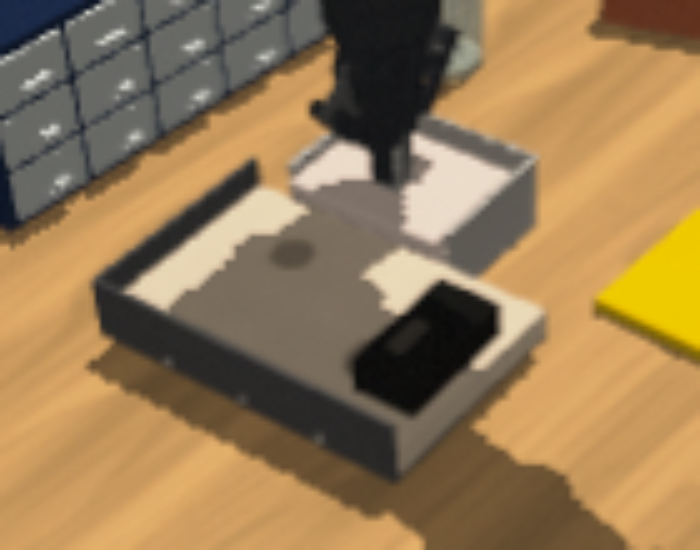

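View pics/w2.png

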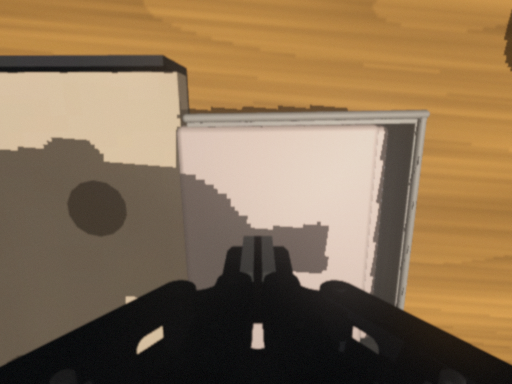

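The board is moving: a strip now shows at the rack's -y wall in the wrist picture (x 380–410), and its leading edge reaches the slab. I'll continue.

Call:
{"fn": "send_rows", "kwargs": {"commands": [{"slide": [0,-0.1,0.02],"turn": 0,"gripper": 1},{"slide": [0,-0.15,0],"turn": 0,"gripper": 1},{"slide": [0,-0.15,0],"turn": 0,"gripper": 1},{"slide": [0,-0.15,0],"turn": 0,"gripper": 1},{"slide": [0,-0.15,0],"turn": 0,"gripper": 1}]}}

```text
clock: 7.42
position: [590.5, -44.8, 51.1]
tool_rot: [0.003, 0.999, 0.04, 0.003]
contact_force: [-0.3, -4.7, 9.4]
opening: -0.4
```

Call:
{"fn": "send_rows", "kwargs": {"commands": [{"slide": [0,-0.15,0],"turn": 0,"gripper": 1},{"slide": [0,-0.15,0],"turn": 0,"gripper": 1},{"slide": [0,-0.15,0],"turn": 0,"gripper": 1},{"slide": [0,-0.15,0],"turn": 0,"gripper": 1},{"slide": [0,-0.15,0],"turn": 0,"gripper": 1}]}}

```text
clock: 8.05
position: [589.6, -28.9, 51.0]
tool_rot: [0.002, 0.999, 0.04, 0.003]
contact_force: [0.0, -4.1, 9.3]
opening: -0.2
```

Run:
```python
from cell import robot, snapshot
from h import *
s=snapshot("wrist"); cv2.imwrite("pics/w3.png",s["frame"]);pickle.dump(s,open("w3.pkl","wb"))
```

```text
(no output)
```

View pics/w3.png

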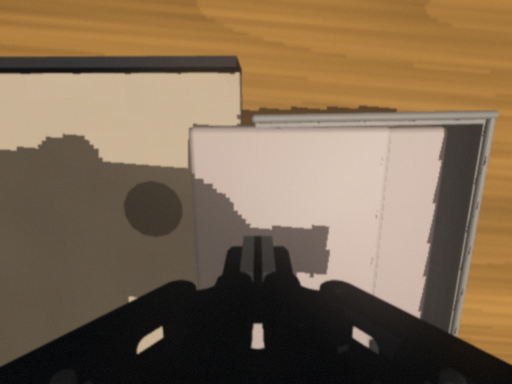

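Run:
```python
from h import *
s=pickle.load(open("w3.pkl","rb"))
a=np.radians(5.3);ex=np.array([np.cos(a),np.sin(a)]);ey=np.array([-ex[1],ex[0]]);c=np.array([592,-77])
for n,x,y,z in[("b2 edge",60,-45,39),("b2 edge",0,-45,39),("wall in",60,-48,57),("wall in",0,-48,57)]:
    print(n,proj(s,[*(c+x*ex+y*ey),z]))
print("b2 corner",onplane(s,[(443,128),(432,230)],39),"b1 trailing",onplane(s,[(389,130),(377,260)],51),"b1 front",onplane(s,[(190,130)],51))
for u in (415,): print(bydepth(s,[(u,200),(300,200),(455,200)]))
```

```text
b2 edge [[452.9402524  127.28682728]]
b2 edge [[435.55090269 244.33162748]]
wall in [[485.44508831 129.89150149]]
wall in [[462.60126453 260.08668756]]
b2 corner [[ 655.19624399 -111.64554359   39.        ]
 [ 603.90914808 -118.13807385   39.        ]] b1 trailing [[652.66165968 -81.36037196  51.        ]
 [590.49037995 -87.39636913  51.        ]] b1 front [[645.65935416   5.26740856  51.        ]]
[[ 619.31005752 -105.55168487   39.73150393]
 [ 618.09836705  -46.13395471   51.76119561]
 [ 622.32241359 -121.60419972   45.65019555]]
```

Run:
```python
from h import *
s=pickle.load(open("w3.pkl","rb"))
cv2.imwrite("pics/w3c.png",cv2.resize(s["frame"][100:240,360:510],None,fx=4.2,fy=4.2,interpolation=cv2.INTER_CUBIC))
for v in(140,180,220):
    print(v,[ (u,*bydepth(s,[(u,v)])[0,1:].round(1)) for u in range(370,490,4)])
```

```text
140 [(370, np.float64(-73.4), np.float64(52.1)), (374, np.float64(-74.7), np.float64(53.4)), (378, np.float64(-76.7), np.float64(52.7)), (382, np.float64(-78.8), np.float64(51.9)), (386, np.float64(-80.0), np.float64(53.1)), (390, np.float64(-87.5), np.float64(39.4)), (394, np.float64(-89.9), np.float64(38.3)), (398, np.float64(-91.7), np.float64(38.5)), (402, np.float64(-93.8), np.float64(38.2)), (406, np.float64(-95.3), np.float64(39.0)), (410, np.float64(-98.0), np.float64(37.5)), (414, np.float64(-98.5), np.float64(40.3)), (418, np.float64(-101.0), np.float64(39.0)), (422, np.float64(-103.3), np.float64(38.3)), (426, np.float64(-104.9), np.float64(38.8)), (430, np.float64(-106.0), np.float64(40.3)), (434, np.float64(-108.7), np.float64(39.0)), (438, np.float64(-111.0), np.float64(38.2)), (442, np.float64(-112.6), np.float64(38.8)), (446, np.float64(-118.7), np.float64(31.8)), (450, np.float64(-118.9), np.float64(34.7)), (454, np.float64(-118.3), np.float64(38.9)), (458, np.float64(-118.9), np.float64(41.0)), (462, np.float64(-118.0), np.float64(45.3)), (466, np.float64(-117.7), n
[... 2232 characters left out ...]
-113.7), np.float64(39.3)), (430, np.float64(-116.3), np.float64(38.2)), (434, np.float64(-118.0), np.float64(38.9)), (438, np.float64(-122.0), np.float64(35.8)), (442, np.float64(-122.4), np.float64(38.4)), (446, np.float64(-122.1), np.float64(42.0)), (450, np.float64(-121.3), np.float64(46.2)), (454, np.float64(-122.3), np.float64(47.7)), (458, np.float64(-121.6), np.float64(51.4)), (462, np.float64(-122.0), np.float64(53.5)), (466, np.float64(-121.4), np.float64(56.9)), (470, np.float64(-122.5), np.float64(57.8)), (474, np.float64(-123.8), np.float64(58.5)), (478, np.float64(-169.6), np.float64(0.6)), (482, np.float64(-172.8), np.float64(-0.2)), (486, np.float64(-174.5), np.float64(0.9))]
```

View pics/w3c.png

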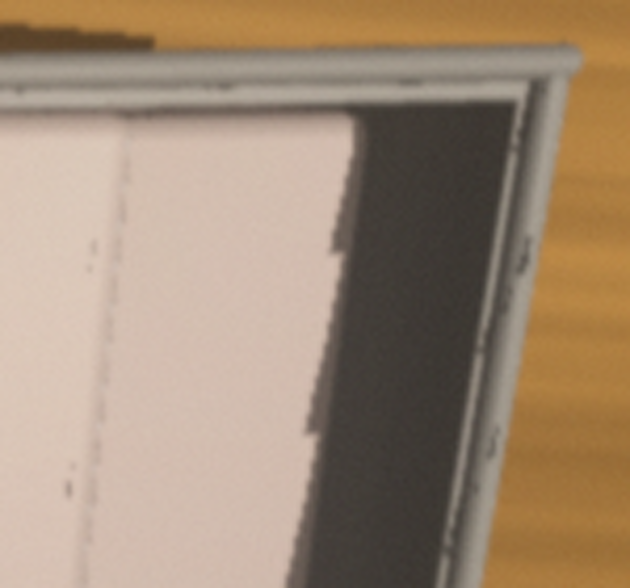

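Call:
{"fn": "send_rows", "kwargs": {"commands": [{"slide": [0,-0.15,0],"turn": 0,"gripper": 1},{"slide": [0,-0.15,0],"turn": 0,"gripper": 1},{"slide": [0,-0.15,0],"turn": 0,"gripper": 1},{"slide": [0,-0.15,0],"turn": 0,"gripper": 1},{"slide": [0,-0.15,0],"turn": 0,"gripper": 1},{"slide": [0,-0.15,0],"turn": 0,"gripper": 1}]}}

```text
clock: 8.85
position: [587.9, -10.5, 50.7]
tool_rot: [0.002, 0.999, 0.04, 0.003]
contact_force: [0.1, -3.8, 8.9]
opening: 0.0
```

```bash
cat > m.py <<'E'
from h import *
import sys
from cell import robot,snapshot
n=sys.argv[1]; s=snapshot("wrist"); pickle.dump(s,open(n+".pkl","wb")); cv2.imwrite(f"pics/{n}.png",cv2.resize(s["frame"],None,fx=1.5,fy=1.5))
st=robot.sense(); print(st["position"].round(1),st["contact_force"].round(1))
E
python3 m.py w4
```

```text
[587.8  -9.8  50.7] [-0.6 -3.5  8.2]
```

View pics/w4.png

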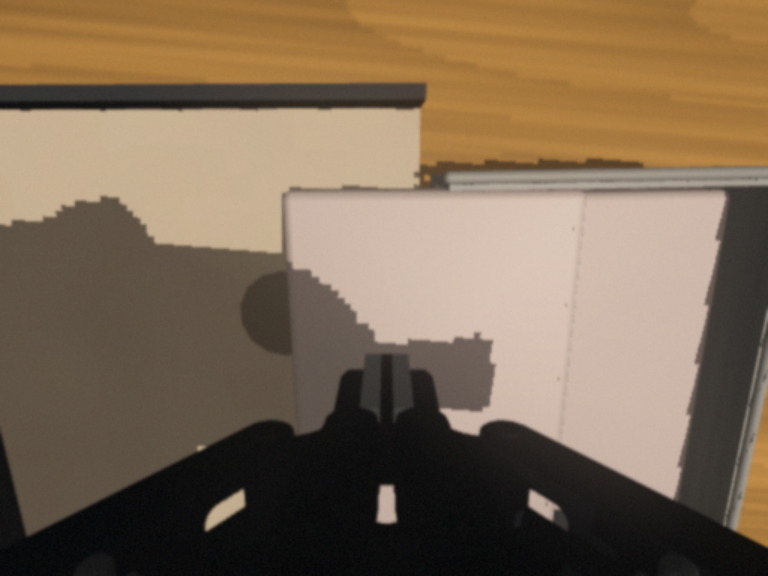

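Call:
{"fn": "send_rows", "kwargs": {"commands": [{"slide": [0,-0.15,0.02],"turn": 0,"gripper": 1},{"slide": [0,-0.2,0],"turn": 0,"gripper": 1},{"slide": [0,-0.2,0],"turn": 0,"gripper": 1},{"slide": [0,-0.2,0],"turn": 0,"gripper": 1},{"slide": [0,-0.2,0],"turn": 0,"gripper": 1},{"slide": [0,-0.2,0],"turn": 0,"gripper": 1}]}}

```text
clock: 9.65
position: [586.2, 12.1, 50.5]
tool_rot: [0.002, 0.999, 0.04, 0.003]
contact_force: [0.2, -4.0, 9.1]
opening: -0.2
```

Call:
{"fn": "send_rows", "kwargs": {"commands": [{"slide": [0,-0.2,0.01],"turn": 0,"gripper": 1},{"slide": [0,-0.2,0],"turn": 0,"gripper": 1},{"slide": [0,-0.2,0],"turn": 0,"gripper": 1},{"slide": [0,-0.2,0],"turn": 0,"gripper": 1},{"slide": [0,-0.1,0],"turn": 0,"gripper": 1}]}}

```text
clock: 10.28
position: [584.7, 30.6, 50.2]
tool_rot: [0.002, 0.999, 0.04, 0.003]
contact_force: [-0.1, -3.5, 8.7]
opening: -0.0
```

```bash
python3 m.py w5
```

```text
[584.6  30.9  50.2] [ 1.4 -3.2  9.1]
```

View pics/w5.png

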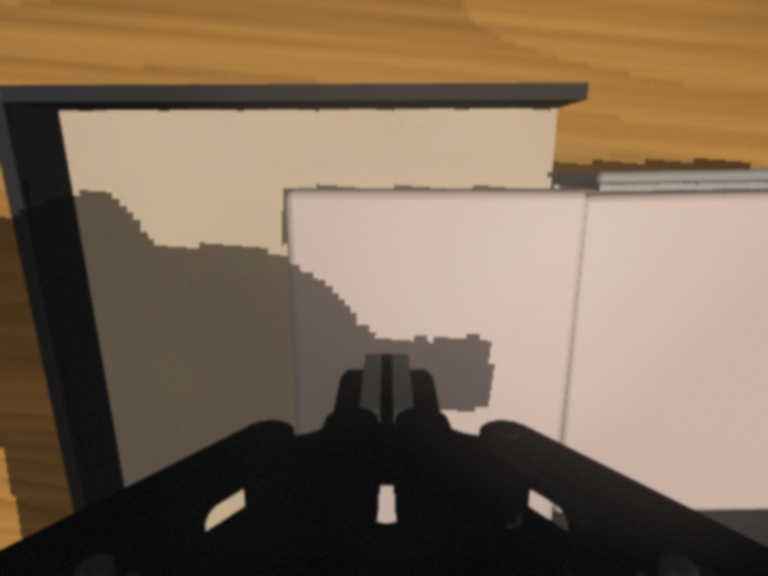

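Call:
{"fn": "send_rows", "kwargs": {"commands": [{"slide": [0,-0.15,0.02],"turn": 0,"gripper": 1},{"slide": [0,-0.2,0],"turn": 0,"gripper": 1},{"slide": [0,-0.2,0],"turn": 0,"gripper": 1},{"slide": [0,-0.2,0],"turn": 0,"gripper": 1},{"slide": [0,-0.2,0],"turn": 0,"gripper": 1},{"slide": [0,-0.2,0],"turn": 0,"gripper": 1},{"slide": [0,-0.2,0],"turn": 0,"gripper": 1}]}}

```text
clock: 11.2
position: [582.9, 56.9, 50.2]
tool_rot: [0.002, 0.999, 0.04, 0.003]
contact_force: [0.1, -5.0, 11.2]
opening: -0.1
```

Call:
{"fn": "send_rows", "kwargs": {"commands": [{"slide": [0,-0.2,0],"turn": 0,"gripper": 1},{"slide": [0,-0.2,0],"turn": 0,"gripper": 1},{"slide": [0,-0.2,0],"turn": 0,"gripper": 1},{"slide": [0,-0.2,0],"turn": 0,"gripper": 1},{"slide": [0,-0.1,0],"turn": 0,"gripper": 1}]}}

```text
clock: 11.82
position: [581.4, 75.2, 50.2]
tool_rot: [0.002, 0.999, 0.04, 0.003]
contact_force: [0.5, -5.1, 10.6]
opening: -0.5
```

```bash
python3 m.py w6
```

```text
[581.4  75.6  50.1] [ 1.2 -5.1  9.5]
```

View pics/w6.png

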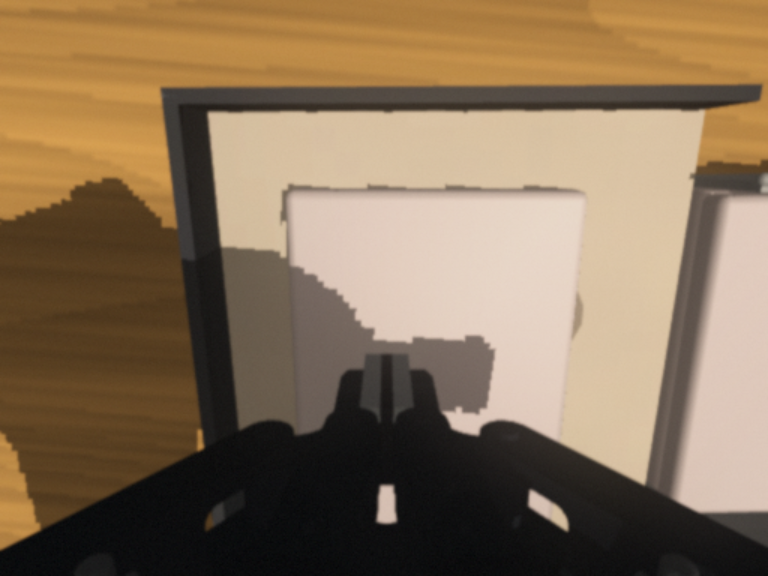

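The board lies fully on the slab: corners at about (287,190) and (585,193), the corner of the rims at (208,110), and board2's front edge at x≈700.

Run:
```python
from h import *
s=pickle.load(open("w6.pkl","rb"))
P=lambda p,z: onplane(s,np.array(p,float)/1.5,z)[:,:2]
def sh(n,p,z):
    q=P(p,z); d=q[1]-q[0]; print(n,q.round(1).tolist(),"len %.1f ang %.2f"%(np.hypot(*d),np.degrees(np.arctan2(d[1],d[0]))))
    return q
b=sh("b back",[(585,193),(287,190)],50)
sh("b lead",[(296,400),(287,195)],50)
sh("b trail",[(566,400),(583,200)],50)
sh("back rim floor",[(703,112),(208,111)],38)
sh("left rim floor",[(235,420),(208,111)],38)
c=P([(208,111)],38)[0]
a=np.radians(4.6);ex=np.array([np.cos(a),np.sin(a)]);ey=np.array([-ex[1],ex[0]])
for q in b: print("gap x %.1f y %.1f"%((c-q)@ex,(c-q)@ey))
sh("b2 front",[(683,480),(722,196)],39)
print("b2 exp", (np.array([592,-77])+45*np.array([-.0924,.9957])).round(1))
```

```text
b back [[645.1, 22.4], [639.0, 108.9]] len 86.7 ang 94.07
b lead [[571.8, 104.2], [637.6, 108.9]] len 65.9 ang 4.08
b trail [[578.8, 15.9], [643.1, 22.6]] len 64.7 ang 5.97
back rim floor [[671.4, -13.6], [659.5, 135.5]] len 149.5 ang 94.57
left rim floor [[555.6, 127.6], [659.5, 135.5]] len 104.2 ang 4.34
gap x 23.4 y 111.6
gap x 22.6 y 24.9
b2 front [[544.3, -38.6], [647.4, -25.3]] len 103.9 ang 7.32
b2 exp [587.8 -32.2]
```

Remaining gaps are about 22 mm in x and 23 mm in y. I'll drag diagonally to within a few mm, then finish with gentle edge pushes.

Call:
{"fn": "send_rows", "kwargs": {"commands": [{"slide": [0.1,-0.05,0.01],"turn": 0,"gripper": 1},{"slide": [0.15,-0.15,0],"turn": 0,"gripper": 1},{"slide": [0.15,-0.15,0],"turn": 0,"gripper": 1},{"slide": [0.15,-0.15,0],"turn": 0,"gripper": 1},{"slide": [0.15,-0.15,0],"turn": 0,"gripper": 1},{"slide": [0.15,-0.15,0],"turn": 0,"gripper": 1},{"slide": [0,0,0],"turn": 0,"gripper": 1}]}}

```text
clock: 12.75
position: [595.7, 93.2, 50.2]
tool_rot: [0.002, 0.999, 0.04, 0.002]
contact_force: [-2.7, -3.9, 13.5]
opening: 0.1
```

```bash
python3 m.py w7
```

```text
[595.7  93.1  50.1] [-3.2 -3.6 13.7]
```

View pics/w7.png

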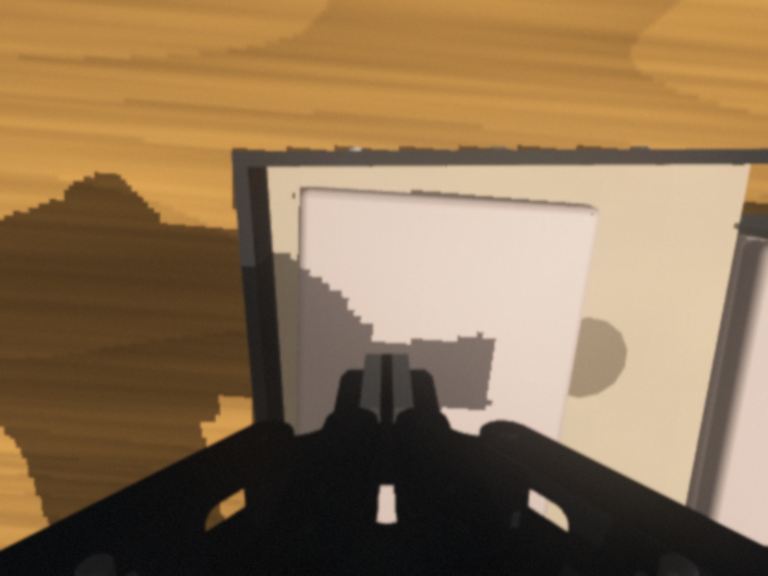

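```bash
cat > b.py <<'E'
from h import *
import sys
a=np.radians(4.6);ex=np.array([np.cos(a),np.sin(a)]);ey=np.array([-ex[1],ex[0]])
def rep(s,back,lead,trail,corner,sc=1.5):
    P=lambda p,z: onplane(s,np.array(p,float)/sc,z)[:,:2]
    c=P([corner],38)[0]; print("corner",c.round(1))
    for n,p in(("back",back),("lead",lead),("trail",trail)):
        q=P(p,50); d=q[1]-q[0]; print(n,q.round(1).tolist(),"len %.1f ang %.2f"%(np.hypot(*d),np.degrees(np.arctan2(d[1],d[0]))),"gaps",[((c-r)@ex).round(1).tolist() for r in q],[((c-r)@ey).round(1).tolist() for r in q])
E
python3 - <<'E'
from b import *
s=pickle.load(open("w7.pkl","rb"))
rep(s,[(597,208),(302,188)],[(299,420),(302,192)],[(563,420),(596,212)],(267,166))
E
```

```text
corner [659.  135.5]
back [[655.4, 36.1], [654.1, 122.5]] len 86.4 ang 90.85 gaps [11.6, 6.0] [98.8, 12.5]
lead [[578.7, 120.9], [653.0, 122.5]] len 74.3 ang 1.23 gaps [81.2, 7.1] [8.1, 12.5]
trail [[585.7, 33.5], [654.2, 36.2]] len 68.6 ang 2.25 gaps [81.3, 12.8] [95.8, 98.6]
```

Call:
{"fn": "send_rows", "kwargs": {"commands": [{"slide": [0,0,-0.5],"turn": 0,"gripper": 1},{"slide": [0,0,-1],"turn": 0,"gripper": 1},{"slide": [0.34,0.6,0],"turn": 0,"gripper": 1},{"slide": [0,1,0],"turn": 0,"gripper": 1},{"slide": [0,1,0],"turn": 0,"gripper": 1},{"slide": [0,1,0],"turn": 0,"gripper": 1},{"slide": [0,1,0],"turn": 0,"gripper": 1},{"slide": [0,0,0.5],"turn": 0,"gripper": 1},{"slide": [0,0,0.5],"turn": 0,"gripper": 1},{"slide": [0,0,0],"turn": 0,"gripper": 1}]}}

```text
clock: 14.05
position: [606.5, 6.1, 55.5]
tool_rot: [-0.001, 0.999, 0.042, -0.002]
contact_force: [0.3, 0.3, -0.1]
opening: 0.1
```

```bash
python3 m.py w8
python3 - <<'E'
from cell import snapshot
from h import *
s=snapshot("side"); cv2.imwrite("pics/s8.png",cv2.resize(s["frame"][125:235,150:290],None,fx=5,fy=5))
E
```

```text
[607.2   6.   56.2] [-0.8 -0.9 -0.5]
```

View pics/w8.png

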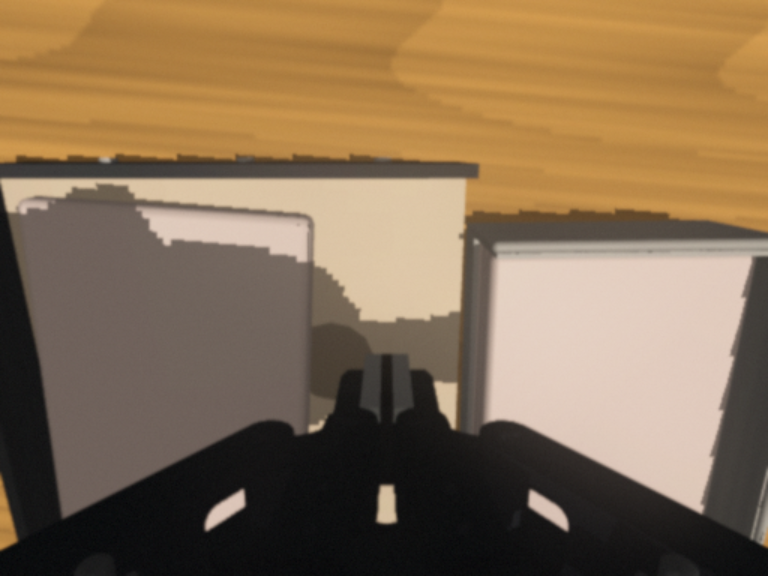

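View pics/s8.png

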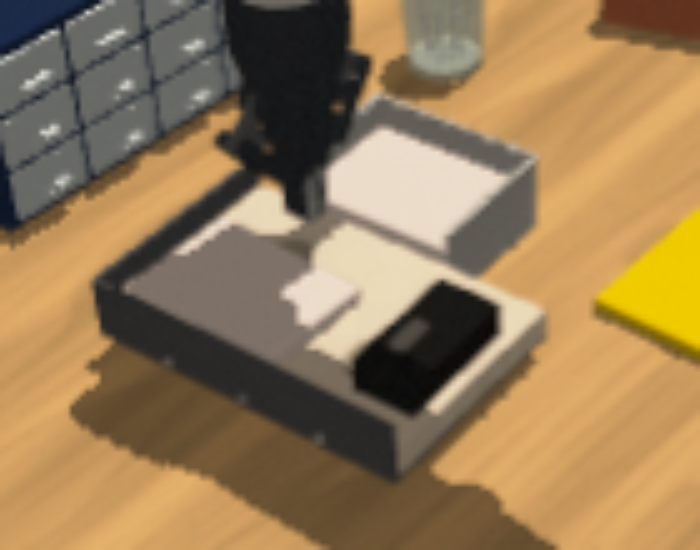

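Clear on both sides. I'll lower to z≈43 and push the board in +y.

Call:
{"fn": "send_rows", "kwargs": {"commands": [{"slide": [0,0,0.3],"turn": 0,"gripper": 1},{"slide": [0,0,0.3],"turn": 0,"gripper": 1},{"slide": [0.1,0,0],"turn": 0,"gripper": 1},{"slide": [0,-0.2,0],"turn": 0,"gripper": 1},{"slide": [0,-0.2,0],"turn": 0,"gripper": 1},{"slide": [0,-0.2,0],"turn": 0,"gripper": 1},{"slide": [0,-0.1,0],"turn": 0,"gripper": 1}]}}

```text
clock: 15.02
position: [608.9, 19.2, 45.2]
tool_rot: [-0.0, 0.999, 0.042, 0.0]
contact_force: [-0.2, -0.1, 0.1]
opening: 0.3
```

Call:
{"fn": "send_rows", "kwargs": {"commands": [{"slide": [0,-0.1,0],"turn": 0,"gripper": 1},{"slide": [0,-0.1,0],"turn": 0,"gripper": 1},{"slide": [0,-0.1,0],"turn": 0,"gripper": 1}]}}

```text
clock: 15.4
position: [608.4, 24.5, 45.1]
tool_rot: [0.0, 0.999, 0.041, -0.0]
contact_force: [-0.9, -1.0, 0.3]
opening: 0.1
```

Call:
{"fn": "send_rows", "kwargs": {"commands": [{"slide": [0,-0.1,0],"turn": 0,"gripper": 1},{"slide": [0,-0.1,0],"turn": 0,"gripper": 1}]}}

```text
clock: 15.65
position: [608.2, 27.9, 45.1]
tool_rot: [0.0, 0.999, 0.041, 0.0]
contact_force: [0.6, -0.7, 1.1]
opening: 0.1
```

Call:
{"fn": "send_rows", "kwargs": {"commands": [{"slide": [0,-0.05,0.1],"turn": 0,"gripper": 1},{"slide": [0,-0.1,0],"turn": 0,"gripper": 1},{"slide": [0,-0.05,0],"turn": 0,"gripper": 1}]}}

```text
clock: 16.02
position: [608.5, 31.8, 43.7]
tool_rot: [0.001, 0.999, 0.041, 0.001]
contact_force: [0.2, -3.3, 4.0]
opening: -0.0
```

Call:
{"fn": "send_rows", "kwargs": {"commands": [{"slide": [0,-0.1,0],"turn": 0,"gripper": 1},{"slide": [0,-0.05,0],"turn": 0,"gripper": 1},{"slide": [0,0,0],"turn": 0,"gripper": 1}]}}

```text
clock: 16.4
position: [608.6, 34.4, 43.7]
tool_rot: [0.001, 0.999, 0.041, 0.001]
contact_force: [2.2, -4.8, 5.0]
opening: -0.1
```

Call:
{"fn": "send_rows", "kwargs": {"commands": [{"slide": [0,-0.1,0],"turn": 0,"gripper": 1},{"slide": [0,0,0],"turn": 0,"gripper": 1}]}}

```text
clock: 16.65
position: [608.7, 34.4, 43.7]
tool_rot: [0.002, 0.999, 0.04, 0.001]
contact_force: [2.4, -6.9, 5.1]
opening: 0.3
```

```bash
python3 m.py w9
```

```text
[608.7  34.4  43.7] [ 2.8 -6.8  5.2]
```

View pics/w9.png

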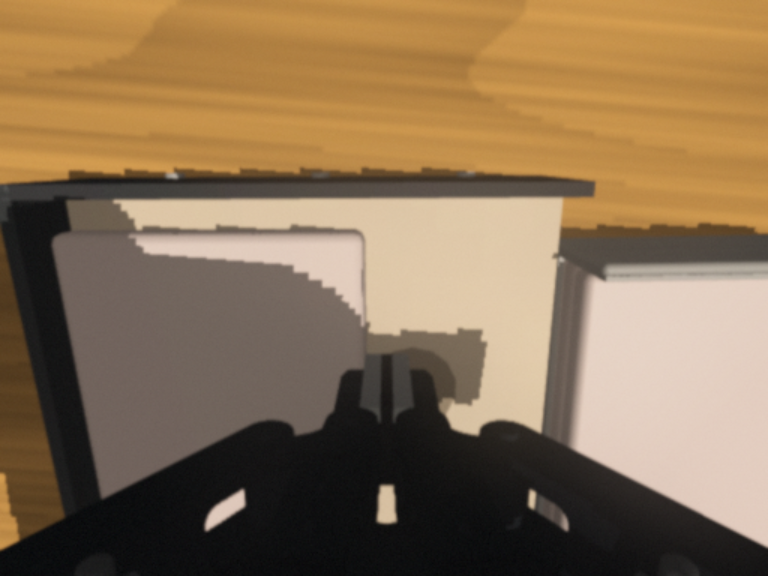

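The board's long edge now lies along the left rim; about 10 mm remains to the back rim. I'll back off, lift, and go to the -x edge.

Call:
{"fn": "send_rows", "kwargs": {"commands": [{"slide": [0,0.3,0],"turn": 0,"gripper": 1},{"slide": [0,0,-1],"turn": 0,"gripper": 1},{"slide": [0,0,-1],"turn": 0,"gripper": 1},{"slide": [-1,-1,0],"turn": 0,"gripper": 1},{"slide": [-1,-1,0],"turn": 0,"gripper": 1},{"slide": [-1,-0.8,0],"turn": 0,"gripper": 1},{"slide": [-1,0,0],"turn": 0,"gripper": 1},{"slide": [-0.7,0,0],"turn": 0,"gripper": 1},{"slide": [0,0,0],"turn": 0,"gripper": 1}]}}

```text
clock: 17.82
position: [506.4, 81.0, 81.8]
tool_rot: [-0.001, 0.999, 0.042, -0.003]
contact_force: [1.0, -0.5, -0.1]
opening: 0.1
```

```bash
python3 m.py w10
```

```text
[507.9  80.7  82.2] [0.9 0.1 0.4]
```

View pics/w10.png

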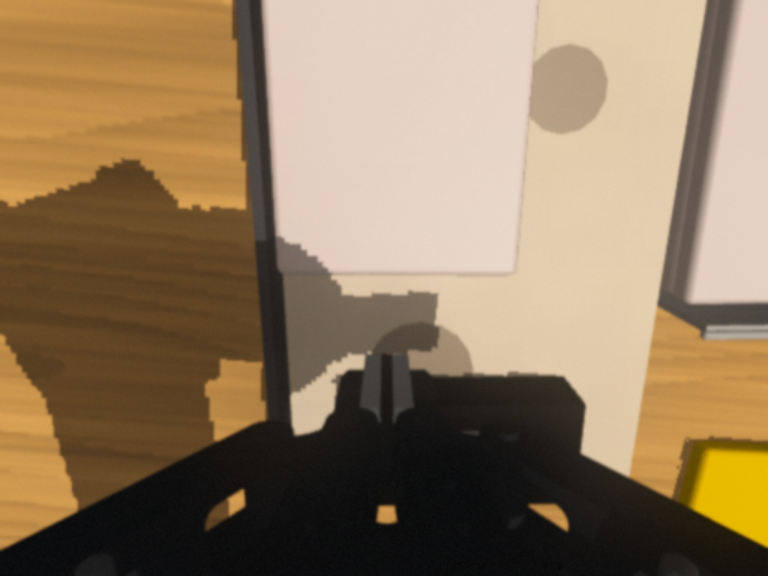

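Run:
```python
from h import *
s=pickle.load(open("w10.pkl","rb"))
P=lambda p,z: onplane(s,np.array(p,float)/1.5,z)[:,:2].round(1).tolist()
print("charcoal top", P([(440,376),(562,377),(585,405)],63), "board front",P([(285,272),(513,272)],50), "tip proj",proj(s,[507.5,80.8,82])*1.5)
```

```text
charcoal top [[500.3, 60.9], [503.7, 16.4], [493.2, 5.8]] board front [[531.2, 120.9], [538.4, 36.7]] tip proj [[387.36959173 376.87423576]]
```

Call:
{"fn": "send_rows", "kwargs": {"commands": [{"slide": [0.45,0.05,0],"turn": 0,"gripper": 1},{"slide": [0,0,0.5],"turn": 0,"gripper": 1},{"slide": [0,0,0.25],"turn": 0,"gripper": 1},{"slide": [0,0,0],"turn": 0,"gripper": 1}]}}

```text
clock: 18.38
position: [517.7, 79.2, 67.1]
tool_rot: [0.0, 0.999, 0.041, -0.001]
contact_force: [0.3, -0.5, 0.2]
opening: -0.3
```

```bash
python3 m.py w11
python3 - <<'E'
from cell import snapshot
from h import *
s=snapshot("side"); cv2.imwrite("pics/s11.png",cv2.resize(s["frame"][145:225,160:265],None,fx=7,fy=7,interpolation=cv2.INTER_CUBIC))
E
```

```text
[518.1  79.3  67.5] [-0.5  0.3  0.3]
```

View pics/w11.png

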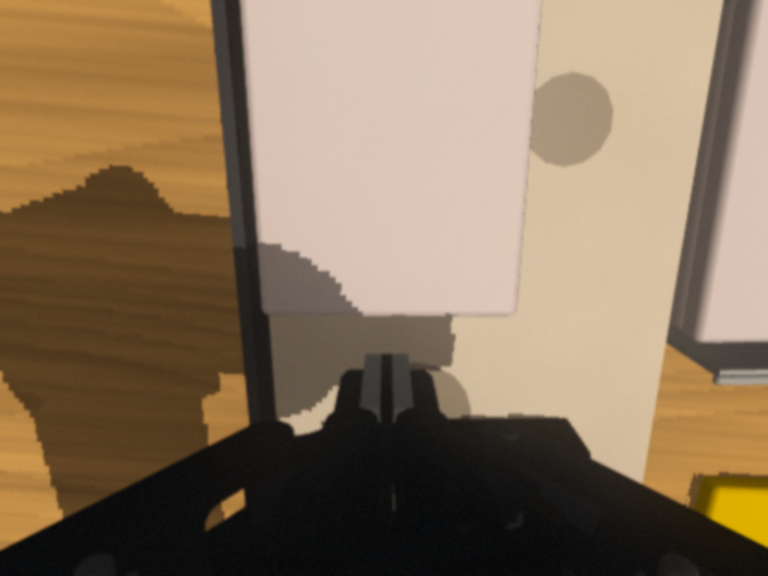

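View pics/s11.png

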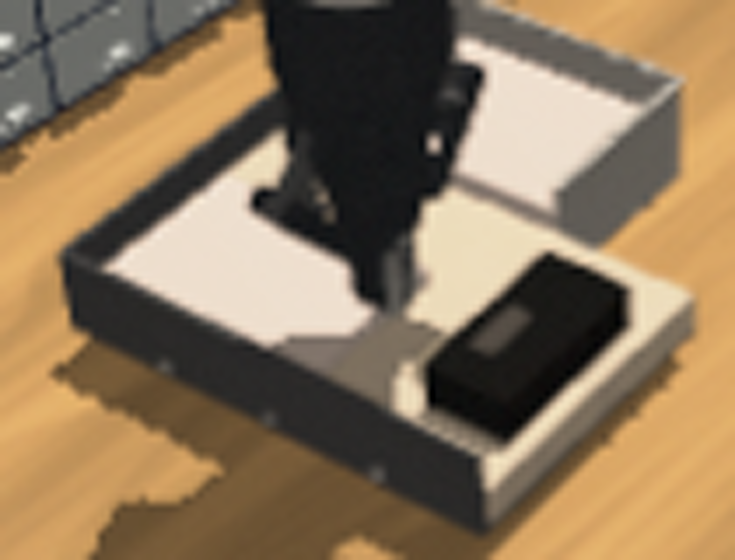

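The fingers are between the board's front edge (row 315) and the charcoal (row 418). I'll descend.

Call:
{"fn": "send_rows", "kwargs": {"commands": [{"slide": [-0.05,0,0.35],"turn": 0,"gripper": 1},{"slide": [0,0,0.3],"turn": 0,"gripper": 1},{"slide": [0,0,0],"turn": 0,"gripper": 1}]}}

```text
clock: 18.85
position: [516.9, 79.0, 54.4]
tool_rot: [0.0, 0.999, 0.041, -0.001]
contact_force: [-0.7, -0.1, 0.2]
opening: 0.0
```

Call:
{"fn": "send_rows", "kwargs": {"commands": [{"slide": [0,0,0.25],"turn": 0,"gripper": 1},{"slide": [0,0,0.25],"turn": 0,"gripper": 1},{"slide": [0,0,0],"turn": 0,"gripper": 1}]}}

```text
clock: 19.23
position: [517.1, 79.1, 44.5]
tool_rot: [0.0, 0.999, 0.041, -0.001]
contact_force: [0.5, -0.2, -0.5]
opening: -0.1
```

Call:
{"fn": "send_rows", "kwargs": {"commands": [{"slide": [0.1,0,0],"turn": 0,"gripper": 1},{"slide": [0.1,0,0],"turn": 0,"gripper": 1},{"slide": [0.1,0,0],"turn": 0,"gripper": 1},{"slide": [0.1,0,0],"turn": 0,"gripper": 1}]}}

```text
clock: 19.73
position: [525.2, 79.8, 45.0]
tool_rot: [0.0, 0.999, 0.041, -0.0]
contact_force: [-1.5, -0.3, 0.4]
opening: -0.0
```

Call:
{"fn": "send_rows", "kwargs": {"commands": [{"slide": [0.1,0,0],"turn": 0,"gripper": 1},{"slide": [0.05,0,0],"turn": 0,"gripper": 1}]}}

```text
clock: 19.98
position: [528.5, 80.1, 45.0]
tool_rot: [0.0, 0.999, 0.041, -0.0]
contact_force: [-2.0, -0.2, 1.4]
opening: -0.0
```

Call:
{"fn": "send_rows", "kwargs": {"commands": [{"slide": [0.05,0,0],"turn": 0,"gripper": 1},{"slide": [0.05,0,0],"turn": 0,"gripper": 1},{"slide": [0.05,0,0],"turn": 0,"gripper": 1}]}}

```text
clock: 20.35
position: [531.5, 80.4, 45.1]
tool_rot: [0.0, 0.999, 0.041, -0.0]
contact_force: [-0.2, 0.2, -0.3]
opening: 0.2
```

Call:
{"fn": "send_rows", "kwargs": {"commands": [{"slide": [0.05,0,0],"turn": 0,"gripper": 1},{"slide": [0.05,0,0],"turn": 0,"gripper": 1}]}}

```text
clock: 20.6
position: [532.6, 80.4, 44.9]
tool_rot: [0.0, 0.999, 0.041, -0.001]
contact_force: [-4.2, -1.2, 2.3]
opening: 0.2
```

Call:
{"fn": "send_rows", "kwargs": {"commands": [{"slide": [0.05,0,0],"turn": 0,"gripper": 1},{"slide": [0.05,0,0],"turn": 0,"gripper": 1}]}}

```text
clock: 20.85
position: [532.8, 80.3, 44.6]
tool_rot: [0.001, 0.999, 0.041, -0.003]
contact_force: [-8.1, -0.7, 4.9]
opening: 0.2
```

```bash
python3 m.py w12
```

```text
[532.7  80.4  44.5] [-7.6 -0.8  4.2]
```

View pics/w12.png

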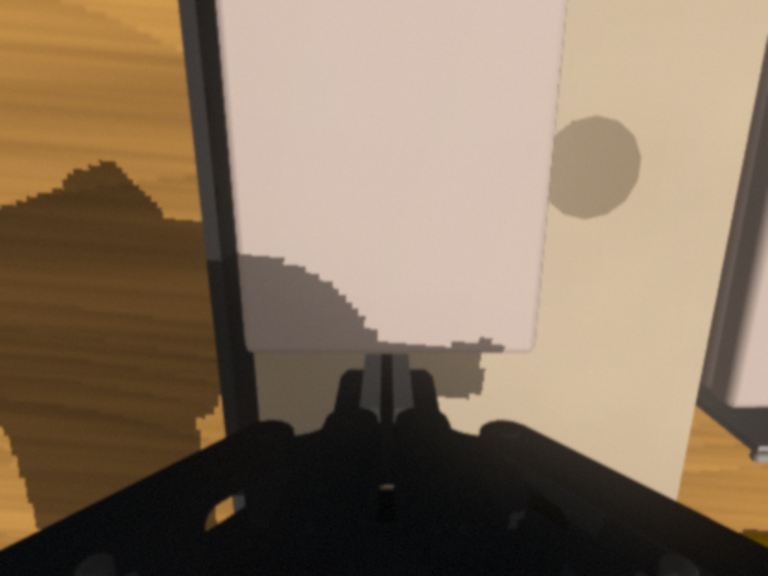

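Firm contact at about 8 N against the back rim. I'll back off, lift and inspect.

Call:
{"fn": "send_rows", "kwargs": {"commands": [{"slide": [-0.3,0,0],"turn": 0,"gripper": 1},{"slide": [0,0,-0.8],"turn": 0,"gripper": 1},{"slide": [0,0,-1],"turn": 0,"gripper": 1},{"slide": [0,0,-1],"turn": 0,"gripper": 1},{"slide": [0,0,-1],"turn": 0,"gripper": 1},{"slide": [0,0,-1],"turn": 0,"gripper": 1},{"slide": [0,0.8,-1],"turn": 0,"gripper": 1},{"slide": [0,0,0],"turn": 0,"gripper": 1}]}}

```text
clock: 21.9
position: [533.6, 63.1, 164.0]
tool_rot: [0.0, 0.999, 0.04, 0.004]
contact_force: [-0.1, 0.2, -1.2]
opening: 0.3
```

```bash
python3 m.py w13
python3 - <<'E'
from h import *
s=pickle.load(open("w13.pkl","rb"))
cv2.imwrite("pics/w13c.png",cv2.resize(s["frame"][0:230,60:360],None,fx=2.6,fy=2.6,interpolation=cv2.INTER_CUBIC))
E
```

```text
[532.2  64.  162.5] [0.1 0.5 0.4]
```

View pics/w13c.png

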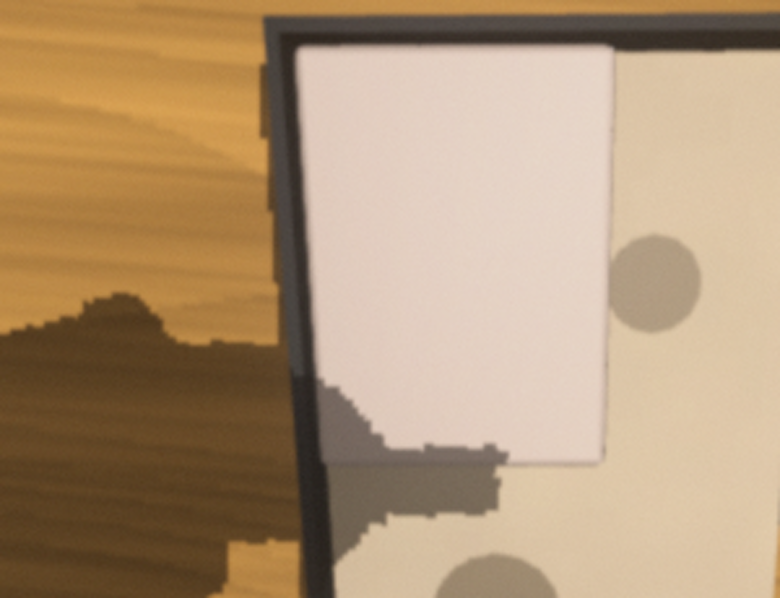

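Run:
```python
from h import *
s=pickle.load(open("w13.pkl","rb"))
P=lambda p,z: onplane(s,(np.array(p,float)+.5)/2.6-.5+[60,0],z)[:,:2]
q=P([(297,46),(613,46),(604,464),(323,463)],50)
print(q.round(1).tolist())
for i in range(4):
    d=q[(i+1)%4]-q[i]; print("len %.1f ang %.2f"%(np.hypot(*d),np.degrees(np.arctan2(d[1],d[0]))))
r=P([(335,597),(326,470)],38); d=r[1]-r[0]; print("rim floor line",r.round(1).tolist(),np.degrees(np.arctan2(d[1],d[0])))
n=np.array([-np.sin(np.radians(4.6)),np.cos(np.radians(4.6))])
print("gap of front-left, back-left to that line",[((r[0]-q[i])@n).round(1) for i in(3,0)])
r=P([(616,50),(775,51)],38);x=np.array([np.cos(np.radians(4.6)),np.sin(np.radians(4.6))])
print("back rim floor",r.round(1).tolist(),"gaps",[((r[0]-q[i])@x).round(1) for i in(0,1)])
# depth profile across left rim/board
for v in(120,):
  pass
for (v0,us) in((100,range(60+100,60+150,2)),(160,range(60+105,60+150,2))):
    print(v0,[(u,*bydepth(s,[(u,v0)])[0,1:].round(0).tolist()) for u in us])
```

```text
[[658.6, 133.3], [665.6, 46.3], [548.2, 35.9], [541.4, 123.8]]
len 87.2 ang -85.37
len 118.0 ang -174.94
len 88.1 ang 94.39
len 117.6 ang 4.61
rim floor line [[491.9, 121.3], [536.3, 125.3]] 5.144441309009693
gap of front-left, back-left to that line [np.float64(1.5), np.float64(1.5)]
back rim floor [[667.7, 44.3], [671.1, -1.6]] gaps [np.float64(1.9), np.float64(1.8)]
100 [(160, 158.0, -0.0), (162, 156.0, 1.0), (164, 154.0, 0.0), (166, 152.0, -0.0), (168, 134.0, 60.0), (170, 133.0, 58.0), (172, 131.0, 61.0), (174, 131.0, 58.0), (176, 130.0, 53.0), (178, 131.0, 45.0), (180, 128.0, 50.0), (182, 126.0, 51.0), (184, 125.0, 51.0), (186, 124.0, 49.0), (188, 122.0, 51.0), (190, 120.0, 50.0), (192, 119.0, 50.0), (194, 118.0, 49.0), (196, 116.0, 50.0), (198, 114.0, 50.0), (200, 113.0, 51.0), (202, 111.0, 50.0), (204, 110.0, 51.0), (206, 108.0, 51.0), (208, 107.0, 49.0)]
160 [(165, 152.0, 2.0), (167, 151.0, -0.0), (169, 149.0, -0.0), (171, 147.0, -0.0), (173, 130.0, 60.0), (175, 129.0, 61.0), (177, 127.0, 61.0), (179, 127.0, 56.0), (181, 127.0, 48.0), (183, 125.0, 50.0), (185, 123.0, 51.0), (187, 122.0, 50.0), (189, 120.0, 51.0), (191, 119.0, 49.0), (193, 117.0, 51.0), (195, 115.0, 51.0), (197, 114.0, 49.0), (199, 112.0, 50.0), (201, 110.0, 50.0), (203, 109.0, 51.0), (205, 107.0, 50.0), (207, 106.0, 50.0), (209, 104.0, 50.0)]
```

The remaining offsets (1.5 and 1.9 mm) are about what the edge rounding accounts for, and the yaw matches at 4.6°. I'll make one more light +y push to be sure the later x-push left no gap.

Call:
{"fn": "send_rows", "kwargs": {"commands": [{"slide": [1,1,0],"turn": 0,"gripper": 1},{"slide": [1,1,0],"turn": 0,"gripper": 1},{"slide": [1,0.7,0],"turn": 0,"gripper": 1},{"slide": [0.44,0,1],"turn": 0,"gripper": 1},{"slide": [0,0,1],"turn": 0,"gripper": 1},{"slide": [0,0,1],"turn": 0,"gripper": 1},{"slide": [0,0,1],"turn": 0,"gripper": 1},{"slide": [0,0,1],"turn": 0,"gripper": 1},{"slide": [0,0,0],"turn": 0,"gripper": 1}]}}

```text
clock: 23.08
position: [600.4, 17.6, 57.6]
tool_rot: [-0.001, 0.999, 0.042, -0.004]
contact_force: [-0.2, -0.2, 0.5]
opening: 0.2
```

Call:
{"fn": "send_rows", "kwargs": {"commands": [{"slide": [0.2,0,0.3],"turn": 0,"gripper": 1},{"slide": [0,0,0.3],"turn": 0,"gripper": 1},{"slide": [0,-0.2,0.05],"turn": 0,"gripper": 1},{"slide": [0,-0.2,0],"turn": 0,"gripper": 1},{"slide": [0,-0.15,0],"turn": 0,"gripper": 1},{"slide": [0,0,0],"turn": 0,"gripper": 1}]}}

```text
clock: 23.82
position: [607.0, 28.1, 48.4]
tool_rot: [-0.0, 0.999, 0.042, 0.0]
contact_force: [0.6, -0.7, 0.3]
opening: 0.0
```

Call:
{"fn": "send_rows", "kwargs": {"commands": [{"slide": [0,-0.1,0],"turn": 0,"gripper": 1},{"slide": [0,-0.05,0],"turn": 0,"gripper": 1},{"slide": [0,0,0],"turn": 0,"gripper": 1}]}}

```text
clock: 24.2
position: [606.7, 30.5, 48.1]
tool_rot: [-0.0, 0.999, 0.041, -0.0]
contact_force: [-0.1, 0.1, -0.1]
opening: 0.2
```

Call:
{"fn": "send_rows", "kwargs": {"commands": [{"slide": [0,-0.05,0],"turn": 0,"gripper": 1},{"slide": [0,-0.05,0],"turn": 0,"gripper": 1},{"slide": [0,0,0],"turn": 0,"gripper": 1}]}}

```text
clock: 24.58
position: [606.5, 32.6, 48.1]
tool_rot: [-0.0, 0.999, 0.041, 0.0]
contact_force: [-0.1, -0.1, -0.0]
opening: -0.4
```

Call:
{"fn": "send_rows", "kwargs": {"commands": [{"slide": [0,0.1,0],"turn": 0,"gripper": 1},{"slide": [0,0,0.2],"turn": 0,"gripper": 1},{"slide": [0,0,0],"turn": 0,"gripper": 1},{"slide": [0,-0.1,0],"turn": 0,"gripper": 1},{"slide": [0,0,0],"turn": 0,"gripper": 1}]}}

```text
clock: 25.2
position: [606.3, 32.9, 44.0]
tool_rot: [-0.0, 0.999, 0.042, -0.0]
contact_force: [0.0, -0.2, 0.4]
opening: -0.1
```

Call:
{"fn": "send_rows", "kwargs": {"commands": [{"slide": [0,-0.05,0],"turn": 0,"gripper": 1},{"slide": [0,-0.05,0],"turn": 0,"gripper": 1},{"slide": [0,0,0],"turn": 0,"gripper": 1}]}}

```text
clock: 25.58
position: [606.4, 33.9, 44.0]
tool_rot: [0.0, 0.999, 0.041, -0.0]
contact_force: [0.5, -1.3, -0.1]
opening: 0.2
```

Call:
{"fn": "send_rows", "kwargs": {"commands": [{"slide": [0,-0.05,0],"turn": 0,"gripper": 1},{"slide": [0,-0.05,0],"turn": 0,"gripper": 1},{"slide": [0,0,0],"turn": 0,"gripper": 1}]}}

```text
clock: 25.95
position: [606.5, 34.2, 44.0]
tool_rot: [0.001, 0.999, 0.041, 0.0]
contact_force: [0.6, -5.3, -0.8]
opening: -0.5
```

Call:
{"fn": "send_rows", "kwargs": {"commands": [{"slide": [0,-0.05,0],"turn": 0,"gripper": 1},{"slide": [0,0,0],"turn": 0,"gripper": 1}]}}

```text
clock: 26.2
position: [606.5, 34.2, 44.0]
tool_rot: [0.002, 0.999, 0.04, 0.0]
contact_force: [0.6, -6.2, 0.1]
opening: -0.1
```

Call:
{"fn": "send_rows", "kwargs": {"commands": [{"slide": [0,0.4,0],"turn": 0,"gripper": 1},{"slide": [0,0.2,-0.5],"turn": 0,"gripper": 1},{"slide": [0,0,-1],"turn": 0,"gripper": 1},{"slide": [0,0,-1],"turn": 0,"gripper": 1},{"slide": [-1,0,-1],"turn": 0,"gripper": 1},{"slide": [-1,0,-1],"turn": 0,"gripper": 1},{"slide": [-1,0,-1],"turn": 0,"gripper": 1},{"slide": [-1,0,-1],"turn": 0,"gripper": 1},{"slide": [-1,0,-1],"turn": 0,"gripper": 1},{"slide": [0,0,0],"turn": 0,"gripper": 1}]}}

```text
clock: 27.45
position: [507.9, 18.6, 196.6]
tool_rot: [-0.0, 0.999, 0.042, 0.002]
contact_force: [0.8, 0.2, 1.0]
opening: -0.2
```

```bash
python3 m.py w14
python3 - <<'E'
from cell import snapshot
from h import *
s=snapshot("top"); pickle.dump(s,open("t14.pkl","wb")); cv2.imwrite("pics/t14.png",s["frame"])
E
```

```text
[507.9  18.2 195.4] [-0.2 -0.  -0.3]
```

View pics/w14.png

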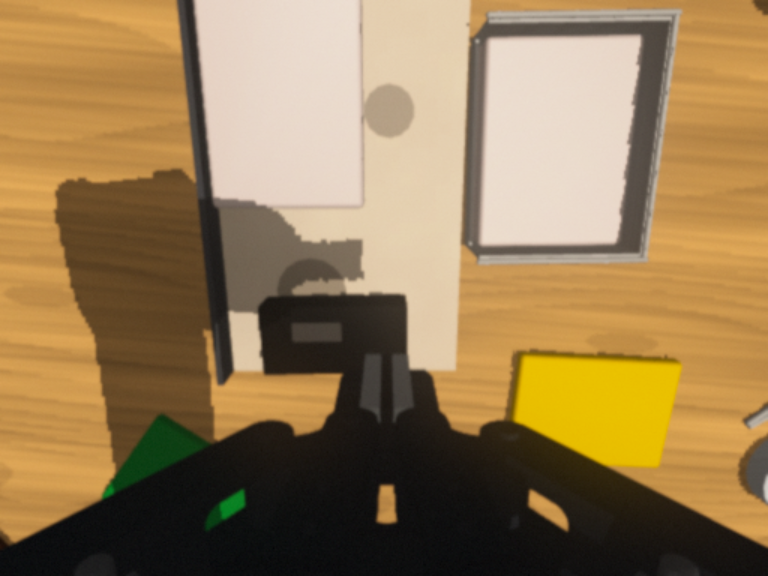

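View pics/t14.png

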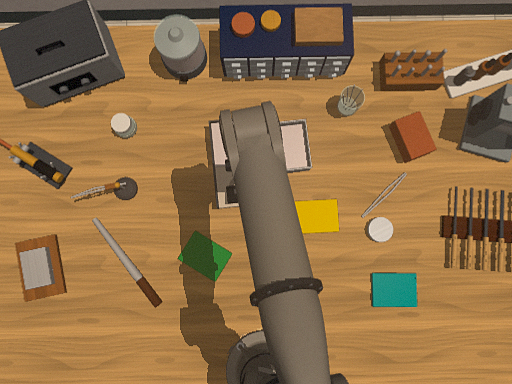

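Run:
```python
from h import *
s=pickle.load(open("w14.pkl","rb"))
cv2.imwrite("pics/w14c.png",cv2.resize(s["frame"][0:180,300:460],None,fx=3.3,fy=3.3,interpolation=cv2.INTER_CUBIC))
P=lambda p,z: onplane(s,np.array(p,float)/1.5,z)[:,:2]
q=P([(484,37),(641,36),(619,245),(481,246)],39);print(q.round(1).tolist(),q.mean(0))
for i in range(4):
    d=q[(i+1)%4]-q[i]; print("len %.1f ang %.2f"%(np.hypot(*d),np.degrees(np.arctan2(d[1],d[0]))))
print("charcoal",P([(264,297),(406,296)],63))
```

```text
[[646.6, -24.7], [654.6, -112.5], [536.8, -125.6], [528.8, -39.4]] [591.70049053 -75.54415018]
len 88.1 ang -84.83
len 118.5 ang -173.63
len 86.6 ang 95.28
len 118.7 ang 7.10
charcoal [[491.22972812  90.21267305]
 [499.01486845   6.04470233]]
```

View pics/w14c.png

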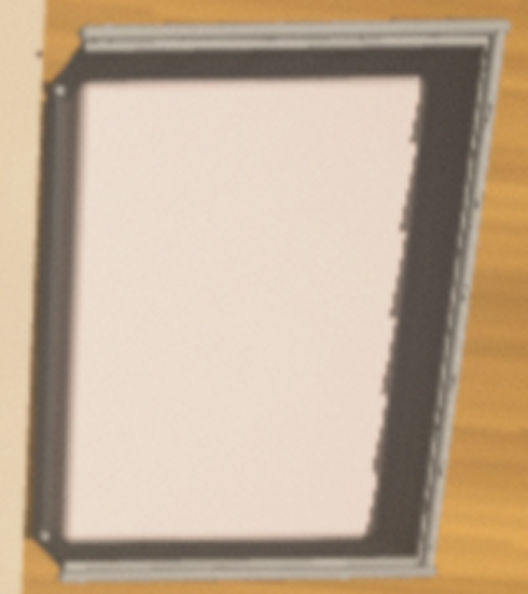

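Run:
```python
from h import *
for n,pts in(("w10",[(440,376),(562,377)]),("w14",[(264,297),(406,296)]),("w1",[(135,270),(265,268)])):
    s=pickle.load(open(n+".pkl","rb"))
    print(n,(-s["R"].T@s["t"]).round(),[onplane(s,np.array(pts,float)/1.5,z)[:,:2].round(1).tolist() for z in(38,63)])
a=pickle.load(open("top0.pkl","rb"))["frame"];b=pickle.load(open("t14.pkl","rb"))["frame"]
cv2.imwrite("pics/cmp.png",np.hstack([cv2.resize(x[180:212,205:240],None,fx=10,fy=10,interpolation=cv2.INTER_CUBIC) for x in(a,b)]))
```

```text
w10 [576.  87. 224.] [[[488.5, 56.8], [492.5, 5.5]], [[500.3, 60.9], [503.7, 16.4]]]
w14 [576.  25. 340.] [[[483.5, 96.1], [492.0, 4.4]], [[491.2, 90.2], [499.0, 6.0]]]
w1 [577. -74. 374.] [[[483.6, 97.8], [493.2, 5.6]], [[490.5, 85.0], [499.5, -0.4]]]
```

View pics/cmp.png

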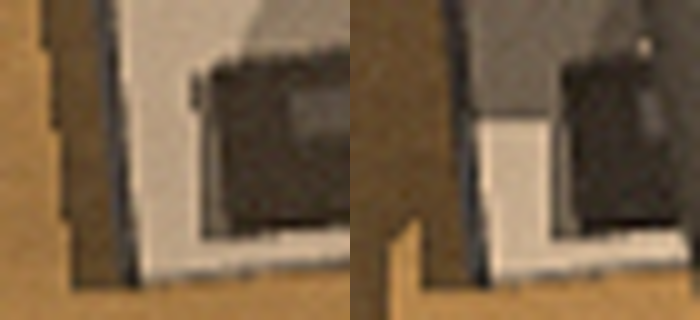

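The charcoal hasn't moved: its edge agrees within about 1 mm between the first wrist picture and the last. The arm is clear of everything, so I'm handing in.

Run:
```python
from cell import robot
print(robot.finish_job()); print(robot.sense()["clock"])
```

```text
the job is handed in; nothing more can be done
None
the job is handed in; nothing more can be done
```

The top board is out of the rack and home in the hearth's corner. I handed the job in at about 27.5 s, with the fingers clear of everything.

**How it went:** I dragged it out with the closed fingertips, pressing with about 8–14 N. I then seated it with light edge pushes: left rim first, then back rim, then left rim again. Those pushes read about 7, 8 and 6 N.

**Last checks:**
- **Board:** its yaw is 4.6°, the same as the hearth's, and depth readings put its top at about 50 mm, so it lies flat. The picture taken before the last push shows 1.5 mm to the left rim and 1.9 mm to the back rim. Most of that is the rounded edge. The last left-rim push stopped within 0.2 mm of where the first did.
- **Charcoal:** its edge agrees within about 1 mm between the first and last wrist pictures.
- **Other loose things:** they look unmoved in the top view, but I only compared them by eye, and the arm hid part of the scene.

**Not fully settled:** the second board is within about 1.5 mm of the rack's centre, but its long edges measured about 7° against the rack's 5.3°. I had no earlier view of it. I can't say whether it lay that way from the start or turned slightly as the top board slid off.

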